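# Open the locked template gauge to its red stop

## Task

Open up the template gauge for the next size: press the yellow lock button on its carriage down with the fingertips and, keeping it held down the whole way, push the carriage along the rail until it is fully home against the red end stop. Then let the button come up so that the carriage is locked there, and move clear. Nothing needs gripping or lifting: do not force the carriage while it is locked, and leave the other things on the bench where they are.

Things in the scene. Friction and masses are not known exactly. Their poses are not given: they have to be found in the camera images.
- gauge: Template length gauge, screwed down: white board 340 x 160 x 12 mm, an aluminium rail along it, a dark heel fence at one end, a red stop (25 mm thick, 70 wide, top 45 mm above the bench) at the other. Origin on the bench under the rail's middle (board reaches 50 mm to +y, 110 mm to -y). x runs along the rail towards the red stop, z up. It may lie turned any way.
- slide (a joint): Carriage's place on the rail, m: 0 at the heel fence, 0.180 hard against the red stop, growing along gauge +x. Start 0.010 to 0.060. Unlocked it slides with 2 N of friction plus 6 N per m/s; locked it holds against about 18 N. It cannot lift off.
- lock (a joint): How far the yellow lock button is pressed, m: 0 is up (locked), 0.008 fully down. Spring button of a friction brake: about 4.5 N to begin to move, 5.5 N fully down. The brake is fully off beyond 0.004; it locks the carriage anywhere as soon as it comes up, and counts as held down beyond 0.002. The button goes straight down and rides with the carriage.
- lock_top (a point): Centre of the top of the yellow lock button, a cap 52 mm along the rail by 44 mm across; 58 mm above the bench when up, 50 mm fully down. Before and behind it an aluminium lug stands across the carriage (60 mm wide, 8 mm thick, top 70 mm above the bench, inner face 28 mm from this point); the sides are open. A fingertip on the button can push on the lug ahead of it.
- slide_front (a point): Centre of the top edge of the carriage's leading face (towards the red stop), 46 mm above the bench and 44 mm ahead of the button's centre. The carriage is a dark steel block 88 mm long along the rail, 70 mm wide, top 46 mm above the bench, with a thin aluminium fence blade on its gauge -y side.
- stop_face (a point): Point on the plane of the red stop's face, on the rail's centre line, 46 mm above the bench; slide_front meets it when the carriage is fully home.
- spool_yellow: Yellow thread spool with black flanges standing beside the gauge, 64 mm diameter, 65 mm tall; origin at the centre of its underside. Leave alone.
- tape: White tape roll lying flat beside the gauge, 90 mm diameter, 45 mm tall; origin at the centre of its underside. Leave alone.
- marker: Black marker pen with a green cap lying beside the gauge, 140 mm long, 16 mm thick; origin under its barrel, x along it. Leave alone.
- spool_white: White thread spool with black flanges, 90 mm diameter, 100 mm tall; origin at the centre of its underside. Leave alone.
- bottle: Clear water bottle with blue cap, 66 mm diameter, 190 mm tall; origin at the centre of its underside. Leave alone.
- pads: Stack of black die-cut pads, about 220 x 110 mm, 38 mm high; origin under its waist. Leave alone.
- screwdriver: Red-handled screwdriver lying on the bench; x along it, handle to -x. Leave alone.
- pot: Empty grey pot, 76 mm diameter, 85 mm tall; origin at the centre of its underside. Leave alone.

How it is judged:
On the way, in this order (a step that is already met when the one before it is completed fails the run):
1. the lock button is held down before the carriage has been moved (value of joint lock above 0.002 m and distance of slide_front from where it was at the start of the episode below 0.01 m), for 0.05 s.
2. the carriage is against the red stop with the button still held down (value of joint slide above 0.177 m and value of joint lock above 0.002 m), for 0.1 s.
At the end, for the whole second after the job is handed in: The carriage is within 3 mm of hard against the red stop and at rest, the lock button is up again (less than 1.5 mm down), and every other thing is within 25 mm of where it was (value of joint slide above 0.177 m and value of joint lock below 0.0015 m and velocity of joint slide between -0.01 and 0.01 m/s and distance of each of spool_yellow, spool_white, tape, marker, bottle, pads, screwdriver, pot from where it was at the start of the episode below 0.025 m); the robot touches nothing.
It fails at once if the button is let up on the way to the stop (value of joint slide between 0.08 and 0.165 m and value of joint lock below 0.002 m).
It fails at once if the carriage is forced along with its lock button not held down ((velocity of joint slide above 0.025 m/s or velocity of joint slide below -0.025 m/s) and value of joint lock below 0.002 m).
It fails at once if a bystander is lifted, carried or pushed away (distance of any of spool_yellow, spool_white, tape, marker, bottle, pads, screwdriver, pot from where it was at the start of the episode above 0.025 m).
It also fails if it takes over 40 s, if anything falls off the work surface, if the arm or the gripper's body presses on something with over 40 N, if the wrist force passes 120 N, or if a joint passes its speed limit or range.

## Robot

A 6-joint arm with a two-finger parallel gripper is mounted at the origin on the work surface. World frame = base frame: x ahead of the robot, y to its left, z up, the work surface at z = 0. Lengths are in m, angles in rad, forces in N, time in s.
With the tool pointing down it reaches from about 0.375 to 0.925 m from the base axis. Payload 5.7 kg.
Tool frame: the origin (TCP) lies between the finger pads; the fingertips stand 22 mm ahead of it and the grasp point (between the pads) lies 3 mm ahead of it; z points along the fingers, y is the line along which they close (so a half turn about z gives the same grasp; the last joint's range is limited). The gripper opens to 88 mm and grips with 3 to 60 N. Pads are 20 mm wide; open, the fingers measure 115 mm over their backs; the gripper's body (75 mm by 178 mm) begins 61 mm behind the grasp point.
Start: joints at [-1.267, 0.359, 1.51, -0, 1.272, -0.115], TCP at [0.244, -0.548, 0.245] pointing down, gripper open.
Joint ranges: [-2.97, 2.97], [-1.01, 2.36], [0.21, 2.38], [-0.96, 4.11], [0.2, 2.71], [-2.98, 2.98]. Speed limits (rad/s): [2.39, 2.39, 3.14, 3.14, 3.14, 3.14].

## Interface

Orientations are given as a unit quaternion [w, x, y, z].
In Python, from cell import readout, vision, env gives the robot as it stands.
- The arm moves only by the tool apply_moves, never from a script. Its argument "plan" is a list of rows, each a list of 2 entries, a list of its own where there are three numbers: the shift along the world's x, y, z normalised to -1 to 1, where 1 is 0.5 m, then the turn, a rotation vector about the world's x, y, z normalised to -1 to 1, where 1 is 0.1 rad. A call has 1 to 12 rows; each row shifts and turns the commanded pose from where the row before left it; what a row does not reach is not made up. A row lasts 1/12 s, in which the tool goes at most 41.7 mm and 7.16 degrees, less where a joint would pass 70% of its speed; a pose out of reach is approached as far as the arm can. A call with a number of a shift or a turn outside -1 to 1 is refused whole. A call with a gripper value outside its range is refused whole. "fingers" is the gripper command: -1 is fully open, 1 is shut, values between are in proportion, set as the call begins (left out, the last holds). The fingers move at their own pace and stop on an object; "force" is the grip in N (left out, the last holds). Time passes only in rows, so rows that do not move let the fingers close. It gives the time, the measured TCP pose, the force, the opening and the grip force at its end, in the units of the state.
- readout.get_state(): the state, without advancing time (a new reading comes with each control period).
- vision.get_image(name): name is "scene" or "top"; returns the picture (420x560x3 uint8, red, green, blue); there is no depth.
- vision.camera_model(name): a dict with "fx", "fy", "cx", "cy" (pixels), "R" (3x3) and "t" (3): a world point X has camera coordinates R X + t. Camera axes: x right, y down, z forward; pixel columns grow to the right and rows downward; lengths in m; the calibration is good to about 2 mm. A picture is of the moment at which its call begins. camera_model takes no time and is no camera call.
- env.hand_in(): hands the job in; it is judged then, once.
The state is a dict: "time_s": time; "q": joint angles; "qd": joint speeds; "tau": joint torques, N m; "tool_pos": TCP position; "eef_rot": TCP orientation; "contact_force": force on the tool from outside, world axes, zero at the start; "torque": the same for the moment, N m; "grip_width": opening from 0.0 (shut) to 1.0 (fully open); "grip_force": force on a finger pad.
Only numpy, scipy, OpenCV 4.12 (cv2) and the standard library are available. Lean on these libraries where they do the work, as an engineer would, in place of code of your own. Each camera call takes 0.05 s, during which the arm holds its last target. There are 200 camera calls.

## Working session

There is one attempt and no reset: what is moved stays moved. The work goes in short steps, Python scripts to look and compute and a tool call to move; the robot and the scene stay as the last step left them, time stands still between calls to the robot, and variables do not carry over. Pictures are saved under pics/ and viewed, at most 10 in all, crops included, and the job is handed in when it is done.

Besides the shell and the picture viewer there is one more tool, called after "Emit:" as name(argument=value, ...), one argument or row to a line, values as JSON. apply_moves: Moves the arm, as the interface text tells. Scaled input: -1 to 1 covers 0.5 m each way for a shift and 0.1 rad each way for a turn. Its arguments: {"type":"object","properties":{"plan":{"type":"array","items":{"type":"array"}},"fingers":{"type":"number"},"force":{"type":"number"}},"required":["plan"]}

```bash
mkdir -p pics; python3 - <<'E'
from cell import readout, vision, env
import cv2, numpy as np
for n in ("scene","top"):
    im=vision.get_image(n); cv2.imwrite(f"pics/{n}0.png",im[:,:,::-1])
    m=vision.camera_model(n); print(n,{k:np.round(v,4).tolist() for k,v in m.items()})
s=readout.get_state(); print(s["time_s"],s["tool_pos"],s["eef_rot"],s["grip_width"],s["contact_force"])
E
```

```text
scene {'fx': 414.8113, 'fy': 414.8113, 'cx': 276.3301, 'cy': 213.1162, 'R': [[0.5353, 0.8446, -0.0083], [0.6768, -0.4348, -0.5941], [-0.5054, 0.3124, -0.8043]], 't': [-0.315, -0.3593, 1.744]}
top {'fx': 391.652, 'fy': 391.652, 'cx': 279.5123, 'cy': 206.902, 'R': [[-0.0264, -0.9995, 0.0168], [-0.9967, 0.025, -0.0774], [0.077, -0.0188, -0.9969]], 't': [-0.0039, 0.5759, 1.2012]}
0.1 [ 0.2438214  -0.54759052  0.24392255] [-8.06189199e-04  9.78152912e-01  2.07885122e-01 -8.58927788e-05] 0.9977924705042749 [ 0.62761608 -0.60825305 -0.00093921]
```

View pics/top0.png

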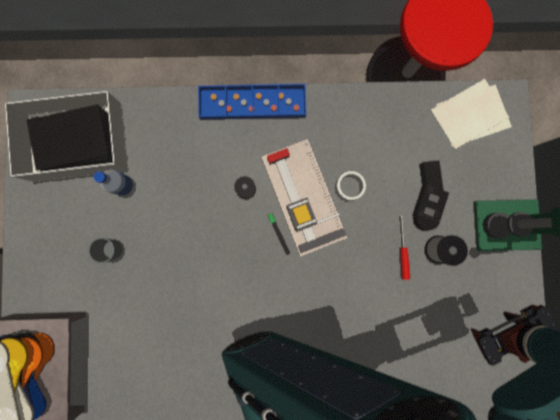

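View pics/scene0.png

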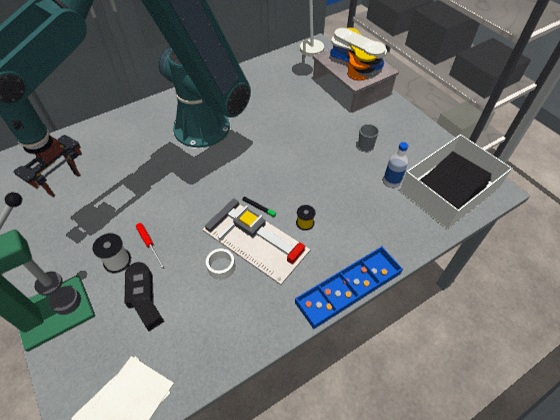

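The top view shows the yellow button at about (302,213), the red stop at (278,157), and the heel fence at (322,241). The scene view shows the button at about (249,219) and the stop at (297,252).

```bash
cat > h.py <<'E'
from cell import readout, vision, env
import cv2, numpy as np
def ray(n,p,z):
    m=vision.camera_model(n); R=np.array(m["R"]); t=np.array(m["t"])
    c=-R.T@t; d=R.T@np.array([(p[0]-m["cx"])/m["fx"],(p[1]-m["cy"])/m["fy"],1])
    return c+d*(z-c[2])/d[2]
def blob(im,kind,box):
    h=cv2.cvtColor(im,cv2.COLOR_RGB2HSV)
    if kind=="y": k=cv2.inRange(h,(18,130,110),(34,255,255))
    else: k=cv2.inRange(h,(0,150,80),(8,255,255))|cv2.inRange(h,(172,150,80),(180,255,255))
    x0,y0,x1,y1=box; q=np.zeros_like(k); q[y0:y1,x0:x1]=k[y0:y1,x0:x1]
    c=max(cv2.findContours(q,cv2.RETR_EXTERNAL,cv2.CHAIN_APPROX_NONE)[0],key=cv2.contourArea)
    return cv2.minAreaRect(c), q
E
python3 - <<'E'
from h import *
B={"top":{"y":(285,195,320,230),"r":(262,140,295,172)},"scene":{"y":(225,200,270,235),"r":(280,235,312,270)}}
for n in B:
    im=vision.get_image(n)
    for k,z in (("y",.058),("r",.045)):
        r,q=blob(im,k,B[n][k]); ys,xs=np.nonzero(q)
        print(n,k,len(xs),np.round(r[0],1),np.round(r[1],1),r[2],(xs.mean().round(1),ys.mean().round(1)),ray(n,(xs.mean(),ys.mean()),z).round(4))
        print("  corners",[ray(n,c,z)[:2].round(3).tolist() for c in cv2.boxPoints(r)])
    im=cv2.resize(im[130:270,240:400] if n=="top" else im[180:300,180:340],None,fx=5,fy=5,interpolation=cv2.INTER_CUBIC)[:600,:800]
    cv2.imwrite(f"pics/{n}1.png",im[:,:,::-1])
E
```

```text
top y 241 [301.5 213.8] [16.7 14.5] 68.19859313964844 (np.float64(301.5), np.float64(213.7)) [ 0.5504 -0.0843  0.058 ]
  corners [[0.566, -0.055], [0.582, -0.096], [0.534, -0.114], [0.519, -0.072]]
top r 152 [277.9 155.5] [ 7.4 21. ] 69.44395446777344 (np.float64(277.9), np.float64(155.4)) [ 0.7339 -0.0175  0.045 ]
  corners [[0.734, 0.017], [0.755, -0.044], [0.734, -0.052], [0.712, 0.009]]
scene y 162 [247.8 217.8] [12.  14.1] 45.0 (np.float64(247.8), np.float64(217.7)) [ 0.5484 -0.0876  0.058 ]
  corners [[0.534, -0.115], [0.516, -0.066], [0.563, -0.06], [0.58, -0.109]]
scene r 196 [295.5 252.6] [ 9.3 22.6] 41.633541107177734 (np.float64(295.2), np.float64(252.7)) [ 0.7412 -0.0249  0.045 ]
  corners [[0.739, -0.064], [0.712, 0.011], [0.744, 0.017], [0.769, -0.058]]
```

View pics/top1.png

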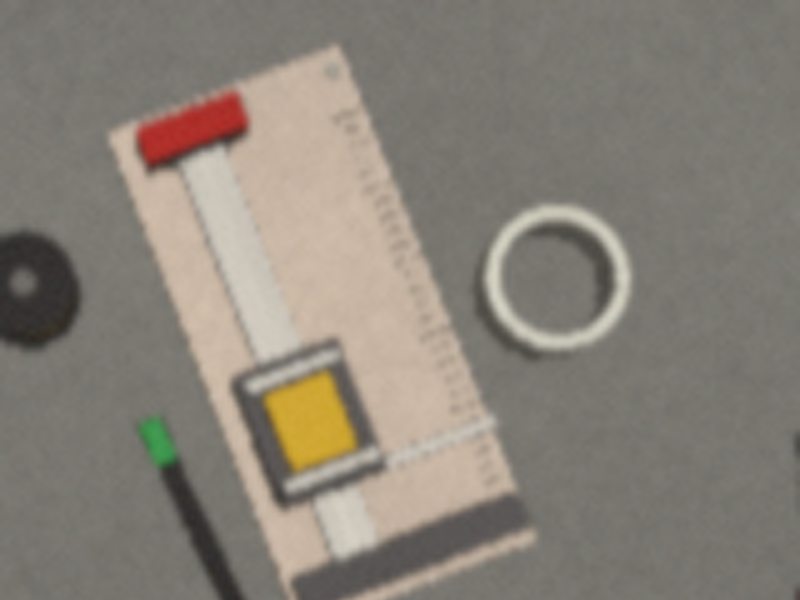

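The carriage axis points at about 20° yaw, with the button at about (0.550,-0.086) and about 0.141 m left to travel. Next I'll go above the button, slightly towards the front lug, with the fingers shut.

Emit:
apply_moves(
  plan=[
    [[0.039, 0.058, 0], [0, 0, -0.1]],
    [[0.039, 0.058, 0], [0, 0, -0.1]],
    [[0.039, 0.058, 0], [0, 0, -0.1]],
    [[0.039, 0.058, 0], [0, 0, -0.1]],
    [[0.039, 0.058, 0], [0, 0, -0.1]],
    [[0.039, 0.058, 0], [0, 0, -0.1]],
    [[0.039, 0.058, 0], [0, 0, -0.1]],
    [[0.039, 0.058, 0], [0, 0, 0]],
    [[0.039, 0.058, 0], [0, 0, 0]],
    [[0.039, 0.058, 0], [0, 0, 0]],
    [[0.039, 0.058, 0], [0, 0, 0]],
    [[0.039, 0.058, 0], [0, 0, 0]],
  ],
  fingers=1,
  force=20,
)

```text
time_s: 1.2
tool_pos: [0.4786, -0.1985, 0.2446]
eef_rot: [-0.0, 0.985, 0.173, -0.0]
contact_force: [1.0, 0.3, 0.3]
grip_width: 0.126
grip_force: 0.0
```

Emit:
apply_moves(
  plan=[
    [[0.04, 0.058, 0], [0, 0, 0]],
    [[0.04, 0.058, 0], [0, 0, 0]],
    [[0.04, 0.058, 0], [0, 0, 0]],
    [[0.04, 0.058, 0], [0, 0, 0]],
    [[0, 0, -0.05], [0, 0, 0]],
    [[0, 0, -0.05], [0, 0, 0]],
    [[0, 0, -0.05], [0, 0, 0]],
    [[0, 0, -0.05], [0, 0, 0]],
    [[0, 0, -0.05], [0, 0, 0]],
    [[0, 0, 0], [0, 0, 0]],
    [[0, 0, 0], [0, 0, 0]],
  ],
)

```text
time_s: 2.12
tool_pos: [0.5568, -0.0838, 0.1187]
eef_rot: [-0.001, 0.985, 0.174, -0.002]
contact_force: [0.0, -0.9, -0.8]
grip_width: 0.003
grip_force: 0.0
```

```bash
python3 - <<'E'
from h import *
s=readout.get_state(); print(s["tool_pos"].round(4),s["eef_rot"].round(4),s["contact_force"].round(2),s["grip_width"])
for n,b in (("top",(240,140,400,260)),("scene",(190,130,350,250))):
    im=vision.get_image(n); x0,y0,x1,y1=b
    cv2.imwrite(f"pics/{n}2.png",cv2.resize(im[y0:y1,x0:x1],None,fx=5,fy=5,interpolation=cv2.INTER_CUBIC)[:,:,::-1])
m=vision.camera_model("scene")
p=np.array(s["tool_pos"])-[0,0,.022]
c=np.array(m["R"])@p+m["t"]; print("tip px scene",c[0]/c[2]*m["fx"]+m["cx"],c[1]/c[2]*m["fy"]+m["cy"])
E
```

```text
[ 0.5568 -0.0838  0.1187] [-8.000e-04  9.848e-01  1.736e-01 -1.600e-03] [ 0.03 -0.88 -0.78] 0.0025764491812819076
tip px scene 249.32987382955633 212.04402232519726
```

View pics/scene2.png

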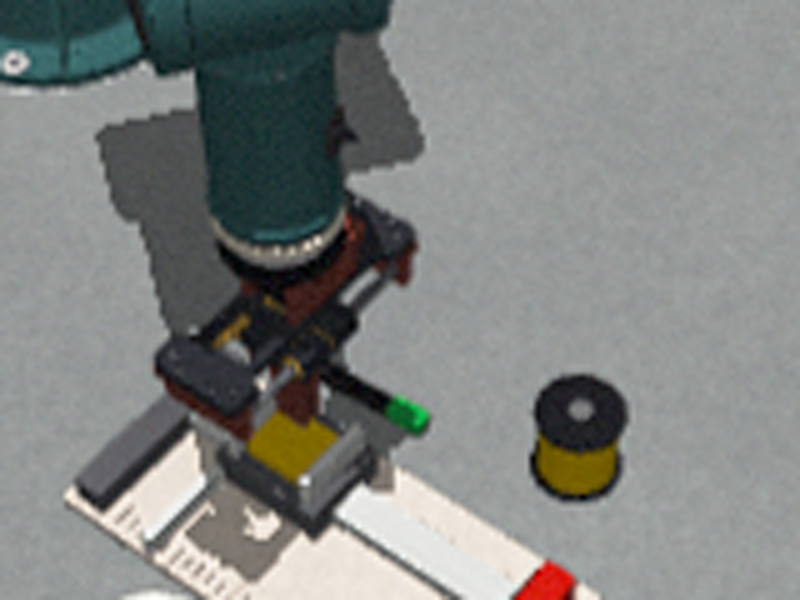

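The fingertips are above the button, at about (249,213) in the scene, clear of the front lug, and the projection agrees. Next I'll press straight down.

Emit:
apply_moves(
  plan=[
    [[0, 0, -0.02], [0, 0, 0]],
    [[0, 0, -0.02], [0, 0, 0]],
    [[0, 0, -0.02], [0, 0, 0]],
    [[0, 0, -0.006], [0, 0, 0]],
    [[0, 0, -0.006], [0, 0, 0]],
    [[0, 0, -0.006], [0, 0, 0]],
    [[0, 0, -0.006], [0, 0, 0]],
    [[0, 0, -0.005], [0, 0, 0]],
    [[0, 0, 0], [0, 0, 0]],
    [[0, 0, 0], [0, 0, 0]],
  ],
)

```text
time_s: 3.05
tool_pos: [0.5579, -0.0841, 0.0753]
eef_rot: [-0.0, 0.985, 0.174, -0.0]
contact_force: [-1.8, 0.5, 4.4]
grip_width: 0.008
grip_force: 2.4
```

Emit:
apply_moves(
  plan=[
    [[0, 0, -0.004], [0, 0, 0]],
    [[0, 0, 0], [0, 0, 0]],
    [[0, 0, 0], [0, 0, 0]],
  ],
)

```text
time_s: 3.3
tool_pos: [0.5579, -0.084, 0.0734]
eef_rot: [-0.0, 0.985, 0.174, 0.0]
contact_force: [-1.2, 0.9, 5.3]
grip_width: 0.009
grip_force: 2.4
```

Emit:
apply_moves(
  plan=[
    [[0.004, 0.0014, 0], [0, 0, 0]],
    [[0.004, 0.0014, 0], [0, 0, 0]],
    [[0.0075, 0.0027, 0], [0, 0, 0]],
    [[0.0075, 0.0027, 0], [0, 0, 0]],
    [[0.0075, 0.0027, 0], [0, 0, 0]],
    [[0.0075, 0.0027, 0], [0, 0, 0]],
    [[0.0075, 0.0027, 0], [0, 0, 0]],
    [[0.0075, 0.0027, 0], [0, 0, 0]],
    [[0.0075, 0.0027, 0], [0, 0, 0]],
  ],
)

```text
time_s: 4.05
tool_pos: [0.5886, -0.073, 0.0731]
eef_rot: [-0.0, 0.985, 0.174, -0.0]
contact_force: [-2.3, 1.7, 4.7]
grip_width: 0.004
grip_force: 2.5
```

Emit:
apply_moves(
  plan=[
    [[0.0094, 0.0034, 0], [0, 0, 0]],
    [[0.0094, 0.0034, 0], [0, 0, 0]],
    [[0.0094, 0.0034, 0], [0, 0, 0]],
    [[0.0094, 0.0034, 0], [0, 0, 0]],
    [[0.0094, 0.0034, 0], [0, 0, 0]],
    [[0.0094, 0.0034, 0], [0, 0, 0]],
    [[0.0094, 0.0034, 0], [0, 0, 0]],
    [[0.0094, 0.0034, 0], [0, 0, 0]],
    [[0.0094, 0.0034, 0], [0, 0, 0]],
    [[0.0094, 0.0034, 0], [0, 0, 0]],
  ],
)

```text
time_s: 4.88
tool_pos: [0.6357, -0.0561, 0.0731]
eef_rot: [-0.0, 0.985, 0.174, -0.0]
contact_force: [-2.6, 1.1, 5.6]
grip_width: 0.002
grip_force: 2.5
```

```bash
python3 - <<'E'
from h import *
s=readout.get_state(); print(s["tool_pos"].round(4),s["contact_force"].round(2))
for n,b in (("scene",(210,160,350,265)),):
    im=vision.get_image(n); x0,y0,x1,y1=b
    cv2.imwrite(f"pics/{n}3.png",cv2.resize(im[y0:y1,x0:x1],None,fx=5,fy=5,interpolation=cv2.INTER_CUBIC)[:,:,::-1])
E
```

```text
[ 0.6357 -0.0561  0.0731] [-2.62  1.06  5.58]
```

View pics/scene3.png

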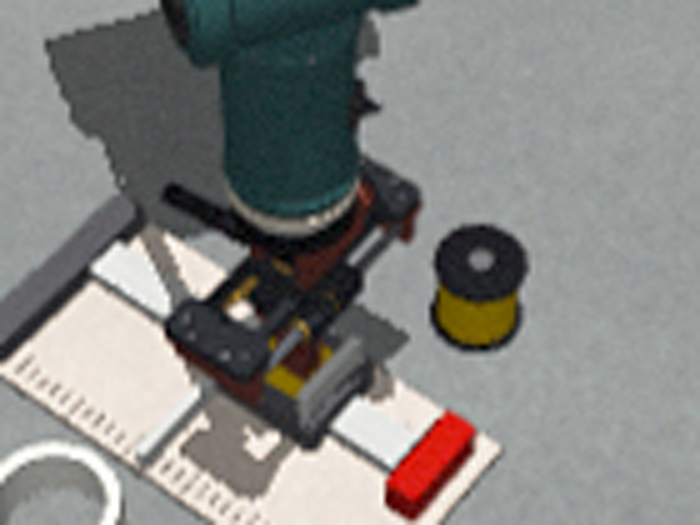

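The carriage is riding along with the button down, its front at about (284,240) and the stop at about (296,252) in the scene. I'll keep pushing.

Emit:
apply_moves(
  plan=[
    [[0.0094, 0.0034, 0], [0, 0, 0]],
    [[0.0094, 0.0034, 0], [0, 0, 0]],
    [[0.0094, 0.0034, 0], [0, 0, 0]],
    [[0.0094, 0.0034, 0], [0, 0, 0]],
    [[0.0094, 0.0034, 0], [0, 0, 0]],
    [[0.0094, 0.0034, 0], [0, 0, 0]],
    [[0.0094, 0.0034, 0], [0, 0, 0]],
    [[0.0094, 0.0034, 0], [0, 0, 0]],
    [[0.0094, 0.0034, 0], [0, 0, 0]],
  ],
)

```text
time_s: 5.68
tool_pos: [0.6781, -0.0409, 0.0732]
eef_rot: [0.0, 0.985, 0.174, 0.0]
contact_force: [-2.0, -0.1, 4.6]
grip_width: 0.008
grip_force: 2.5
```

Emit:
apply_moves(
  plan=[
    [[0.004, 0.0014, 0], [0, 0, 0]],
    [[0.004, 0.0014, 0], [0, 0, 0]],
    [[0.004, 0.0014, 0], [0, 0, 0]],
    [[0.004, 0.0014, 0], [0, 0, 0]],
    [[0.004, 0.0014, 0], [0, 0, 0]],
  ],
)

```text
time_s: 6.1
tool_pos: [0.6876, -0.0375, 0.0732]
eef_rot: [-0.0, 0.985, 0.173, -0.0]
contact_force: [-2.6, -0.5, 4.7]
grip_width: -0.001
grip_force: 2.5
```

Emit:
apply_moves(
  plan=[
    [[0.004, 0.0014, 0], [0, 0, 0]],
    [[0.004, 0.0014, 0], [0, 0, 0]],
    [[0.004, 0.0014, 0], [0, 0, 0]],
  ],
)

```text
time_s: 6.35
tool_pos: [0.6932, -0.0355, 0.073]
eef_rot: [-0.0, 0.985, 0.174, -0.0]
contact_force: [-2.8, -1.8, 4.3]
grip_width: 0.003
grip_force: 2.5
```

Emit:
apply_moves(
  plan=[
    [[0.004, 0.0014, 0], [0, 0, 0]],
    [[0.004, 0.0014, 0], [0, 0, 0]],
  ],
)

```text
time_s: 6.52
tool_pos: [0.6971, -0.0341, 0.073]
eef_rot: [-0.0, 0.985, 0.174, -0.001]
contact_force: [-10.3, -5.5, 9.5]
grip_width: 0.01
grip_force: 7.1
```

Emit:
apply_moves(
  plan=[
    [[0.002, 0.0007, 0], [0, 0, 0]],
    [[0, 0, 0], [0, 0, 0]],
    [[0, 0, 0], [0, 0, 0]],
  ],
)

```text
time_s: 6.77
tool_pos: [0.6971, -0.0341, 0.073]
eef_rot: [0.0, 0.985, 0.174, -0.002]
contact_force: [-6.8, -2.2, 7.2]
grip_width: 0.009
grip_force: 6.0
```

Another 1 mm of command gave no travel, so the carriage is against the stop. I'll lift straight up while still leaning lightly forward.

Emit:
apply_moves(
  plan=[
    [[0, 0, 0.004], [0, 0, 0]],
    [[0, 0, 0.006], [0, 0, 0]],
    [[0, 0, 0.006], [0, 0, 0]],
    [[0, 0, 0.006], [0, 0, 0]],
    [[0, 0, 0.01], [0, 0, 0]],
    [[0, 0, 0.02], [0, 0, 0]],
    [[0, 0, 0.06], [0, 0, 0]],
    [[0, 0, 0.07], [0, 0, 0]],
    [[-0.07, 0, 0.04], [0, 0, 0]],
    [[-0.08, 0, 0], [0, 0, 0]],
    [[-0.08, 0, 0], [0, 0, 0]],
    [[-0.06, 0, 0], [0, 0, 0]],
  ],
)

```text
time_s: 7.77
tool_pos: [0.5525, -0.0331, 0.1859]
eef_rot: [0.0, 0.985, 0.174, 0.002]
contact_force: [-0.3, 0.6, -0.6]
grip_width: 0.005
grip_force: 0.0
```

```bash
python3 - <<'E'
from h import *
s=readout.get_state(); print(s["tool_pos"].round(4),s["contact_force"].round(2))
im=vision.get_image("scene")
cv2.imwrite("pics/scene4.png",cv2.resize(im[160:300,170:330],None,fx=4,fy=4,interpolation=cv2.INTER_CUBIC)[:,:,::-1])
r,q=blob(im,"y",(262,215,300,260)); ys,xs=np.nonzero(q); p=ray("scene",(xs.mean(),ys.mean()),.058)
print(len(xs),xs.mean(),ys.mean(),p, "travel",np.hypot(*(p-[.5484,-.0876,.058])[:2]))
E
```

```text
[ 0.5525 -0.0331  0.1859] [-0.33  0.63 -0.64]
187 281.4117647058824 238.8716577540107 [ 0.68037582 -0.03829991  0.058     ] travel 0.1408833431515086
```

View pics/scene4.png

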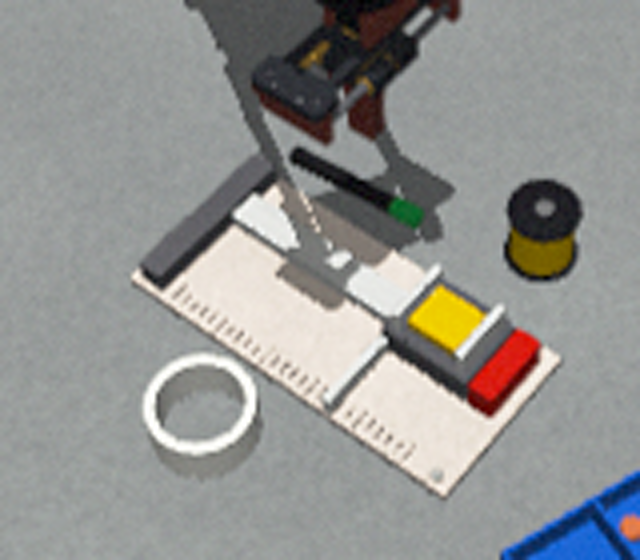

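The carriage at about (282,240) is flush against the red stop with its button up. The arm is clear and the other things haven't moved, so I'm handing in.

```bash
python3 -c "
from cell import env; print(env.hand_in())"
```

```text
the job is handed in; nothing more can be done
None
```

I pushed the carriage home against the red stop with the lock button held down all the way, then let the button up to lock it and moved the arm clear. The job is handed in, but the hand-in gave no verdict, so this rests on the last camera picture and the force readings.

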